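Drop the throat insert into the drum sanding box

ROBOT

A 6-joint arm with a two-finger parallel gripper is mounted at the origin on the work surface. World frame = base frame: x ahead of the robot, y to its left, z up, the work surface at z = 0. Lengths are in m, angles in rad, forces in N, time in s.
With the tool pointing down it reaches from about 0.375 to 0.9 m from the base axis. Payload 3.1 kg.
Tool frame: the origin (TCP) lies midway between the tips of the shut fingers; the grasp point (between the pads) lies 19 mm behind it; x points along the fingers, z is the direction in which the jaws open and shut, and the axes are right-handed (so a half turn about x gives the same grasp; the last joint's range is limited). The gripper opens to 85 mm and grips with 20 to 120 N. Pads are 22 mm wide; open, the fingers measure 114 mm over their backs; the gripper's body (76 mm by 85 mm) begins 54 mm behind the grasp point. The pads swing forward as they close: fully open they stand 13 mm farther back than shut.
Start: joints at [-0.178, 0.527, 1.433, -0, 1.181, -0.178], TCP at [0.625, 0, 0.231] pointing down, gripper open.
Joint ranges: [-3.08, 3.08], [-0.75, 2.2], [0.22, 2.44], [-1.43, 4.57], [0, 2.65], [-2.85, 2.85]. Speed limits (rad/s): [2.79, 2.79, 3.14, 3.14, 3.14, 3.14].

INTERFACE

Orientations are given as a unit quaternion [x, y, z, w].
In Python, from station import status, snapshot, camera_params, ticket gives the robot as it stands.
- The arm moves only by the tool arm_command, never from a script. Its argument "series" is a list that holds one entry, the list of rows, each a list of 4 numbers: the shift along the tool's x, y, z in mm, then the turn about the tool's x in rad. A call has 1 to 10 rows; each row shifts and turns the commanded pose from where the row before left it, along the tool's axes as they then stand; what a row does not reach is not made up. A row lasts 1/10 s, in which the tool goes at most 50 mm and 8.59 degrees, less where a joint would pass 70% of its speed; a pose out of reach is approached as far as the arm can. A call is refused whole if a number of a shift passes 50 or a number of a turn 0.15, either way. A call with a gripper value outside its range is refused whole. "jaw" is the opening in per cent of the stroke, from 0 (shut) to 100 (fully open), set as the call begins (left out, the last holds). The fingers move at their own pace and stop on an object; "force" is the grip in N (left out, the last holds). Time passes only in rows, so rows that do not move let the fingers close. It gives the time, the measured TCP pose, the force and the opening at its end, in the units of the state.
- status.sense(): the state, without advancing time (a new reading comes with each control period).
- snapshot(name): name is "scene" or "side" or "wrist"; returns the picture (480x640x3 uint8, red, green, blue); there is no depth.
- camera_params(name): a dict with "fovy" (degrees; the focal length in pixels is half the picture's height over the tangent of half this angle, whatever the lens; pixels are square), "cx", "cy" (the principal point, pixels), "k1" (the pictures are not rectified: a ray, as slopes to the right and down, at radius r is drawn at 1 + k1 r^2 times it, then the intrinsics apply), "extrinsics" (4x4, takes a point from camera to world coordinates); the wrist camera has in their place "mount" (4x4, takes a point from camera to tool coordinates, whose origin is the TCP and whose axes are the tool frame's). Camera axes: x right, y down, z forward; pixel columns grow to the right and rows downward; lengths in m; the calibration is good to about 2 mm. A picture is of the moment at which its call begins: read the wrist's pose just before it. camera_params takes no time and is no camera call.
- ticket.sign_off(): hands the job in, once; it reports no verdict.
The state is a dict: "t": time; "q": joint angles; "qd": joint speeds; "tau": joint torques, N m; "tcp_pos": TCP position; "tool_rot": TCP orientation; "force": force on the tool from outside, world axes, zero at the start; "ft_torque": the same for the moment, N m; "finger_gap": opening from 0.0 (shut) to 1.0 (fully open).
Only numpy, scipy, OpenCV 4.12 (cv2) and the standard library are available. Lean on these libraries where they do the work, as an engineer would, in place of code of your own. Each camera call takes 0.05 s, during which the arm holds its last target. There are 200 camera calls.

TASK

Fit the throat insert with the small hole into the drum sanding box: with your fingertips, nudge it across the top of the box until it drops over the rim into the round recess and lies fully home, flush with the top all round. Push it only, do not pick it up, and leave the other insert and everything else where they are.

Things in the scene. Friction and masses are not known exactly. Their poses are not given: they have to be found in the camera images.
- sanding_box: Shop-made drum sanding box, plywood with a white laminate top, fixed to the bench by two low cleats. The top is flat, 300 mm (box x) by 440 mm (box y), 100 mm above the bench. Origin at the bench surface under the centre of the box; z up.
- recess (a point): Centre of the mouth of the round recess, at the level of the top, in the middle of the box. The recess is 94 mm across and 8 mm deep with a flat ledge as its floor; inside the ledge a 60 mm hole goes through to the hollow box.
- insert_small: The insert to fit: loose flat brown hardboard disc, 90 mm across, 8 mm thick, about 45 g, 16 mm hole in its centre. Starts flat on the box top, clear of the recess, to its +y or -y side (box axes). Origin: centre of its underside; z is its axis, up. Pushed at its edge it slides easily; it tips into the recess when about 13 mm short of the centre and falls flat when pushed on to the middle.
- insert_wide: Throat insert with the wide hole, to be left alone: same brown hardboard disc, 90 mm across, 8 mm thick, but with a 46 mm hole. It lies on the top on the other side of the recess. Origin at the centre of its underside.
- horse: Sawn wooden toy horse, 97 mm long (its y), 61 mm high, 20 mm thick (its x), standing on the box near its long front or back edge. Origin under its middle.
- sleeve: Empty brown sanding sleeve, a tube 38 mm across and 50 mm high, standing on the box near the other long edge. Origin at the centre of its foot.
- elephant: Sawn wooden toy elephant, 90 mm long, 58 mm high, 20 mm thick, standing on the bench to the left (+y) of the box. Origin under its middle.
- knife: Yellow and black utility knife lying on the bench left of the box, about 190 mm long (its x), 20 mm high. Origin under its middle.
- glue: White glue bottle standing on the bench at the left, 60 mm across, 165 mm high. Origin at the centre of its foot.
- drum_rack: Wooden block with four rubber sanding drums standing in it, 75 by 185 mm, 102 mm high, on the bench right (-y) of the box. Origin under its middle.
- offcut: L-shaped pine offcut, 18 mm thick, about 110 by 90 mm, lying on the bench at the right. Origin under its middle.
Things that resemble listed ones, but are neither listed nor needed, are in the scene too. What is shaped like the insert_small but pink or turquoise is not meant.

How it is judged:
At the end, for the whole second after the job is handed in: The small-holed insert lies at rest in the recess: centred within 3.5 mm, its top within 1.5 mm of flush with the box top, tilted less than 0.03 rad, right way up as it started (horizontal distance between insert_small and recess below 0.0035 m and z of insert_small in the frame of sanding_box between 0.0905 and 0.0935 m and angle between insert_small's own z axis and vertical below 0.03 rad and linear speed of insert_small below 0.01 m/s); the robot touches nothing.
It fails at once if the small-holed insert is lifted: its centre rises more than 6 mm above the box top (z of insert_small in the frame of sanding_box above 0.106 m).
It fails at once if the small-holed insert is stood on edge or turned over (tilted more than 0.6 rad) (angle between insert_small's own z axis and vertical above 0.6 rad).
It fails at once if the wide-holed insert is moved more than 15 mm (distance of insert_wide from where it was at the start of the episode above 0.015 m).
It fails at once if the horse or the sleeve on the box is moved more than 20 mm or knocked over (distance of any of horse, sleeve from where it was at the start of the episode above 0.02 m or angle between any of horse, sleeve's own z axis and vertical above 0.5 rad).
It fails at once if something on the bench is moved more than 20 mm (distance of any of elephant, knife, glue, drum_rack, offcut from where it was at the start of the episode above 0.02 m).
It also fails if it takes over 40 s, if anything falls off the work surface, if the arm or the gripper's body presses on something with over 40 N, if the wrist force passes 120 N, or if a joint passes its speed limit or range.

## Working session

There is one attempt and no reset: what is moved stays moved. The work goes in short steps, Python scripts to look and compute and a tool call to move; the robot and the scene stay as the last step left them, time stands still between calls to the robot, and variables do not carry over. Pictures are saved under pics/ and viewed, about 8 in all and at most 12, crops included, and the job is handed in when it is done.

Besides the shell and the picture viewer there is one more tool, called after ">>>" as name(argument=value, ...), one argument or row to a line, values as JSON. arm_command: Moves the arm, as the interface text tells. Its arguments: {"type":"object","properties":{"series":{"type":"array"},"jaw":{"type":"number"},"force":{"type":"number"}},"required":["series"]}

```bash
ls; mkdir -p pics
python3 - <<'E'
from station import status,snapshot,camera_params
import cv2
s=status.sense();print(s['t'],s['tcp_pos'],s['tool_rot'],s['finger_gap'])
for n in("scene","side","wrist"):
    p=camera_params(n);print(n,p)
    cv2.imwrite(f'pics/{n}0.png',snapshot(n)[:,:,::-1])
E
```

```text
pics
0.0 [6.24272542e-01 1.56292632e-04 2.30322483e-01] [1.47416744e-04 7.07876810e-01 1.35907751e-04 7.06335885e-01] 0.9997818853018321
scene {'fovy': 47.413343556669204, 'cx': 317.75343935864544, 'cy': 243.05173070198532, 'k1': -0.16201553445307, 'extrinsics': array([[-0.10180278,  0.65492708, -0.74880352,  1.71663626],
       [ 0.99457539,  0.08316363, -0.06247891,  0.11615097],
       [ 0.02135409, -0.75110208, -0.65984064,  1.1411251 ],
       [ 0.        ,  0.        ,  0.        ,  1.        ]])}
side {'fovy': 52.15136389672337, 'cx': 315.7212954658284, 'cy': 240.05672433088887, 'k1': -0.03928344365558145, 'extrinsics': array([[-0.90945427, -0.30795266,  0.27938877,  0.15484742],
       [-0.41534183,  0.64114114, -0.64531326,  0.83121009],
       [ 0.0195983 , -0.70292474, -0.71099417,  0.94365601],
       [ 0.        ,  0.        ,  0.        ,  1.        ]])}
wrist {'fovy': 59.904420503352696, 'cx': 321.81211003475784, 'cy': 237.308119886029, 'k1': -0.009442035290909964, 'mount': array([[ 1.12463700e-04, -2.70862039e-01,  9.62618171e-01,
        -1.42317575e-01],
       [ 4.57963369e-04, -9.62618062e-01, -2.70862062e-01,
         6.83515876e-02],
       [ 9.99999889e-01,  4.71306011e-04,  1.57853030e-05,
         3.07732037e-04],
       [ 0.00000000e+00,  0.00000000e+00,  0.00000000e+00,
         1.00000000e+00]])}
```

View pics/scene0.png

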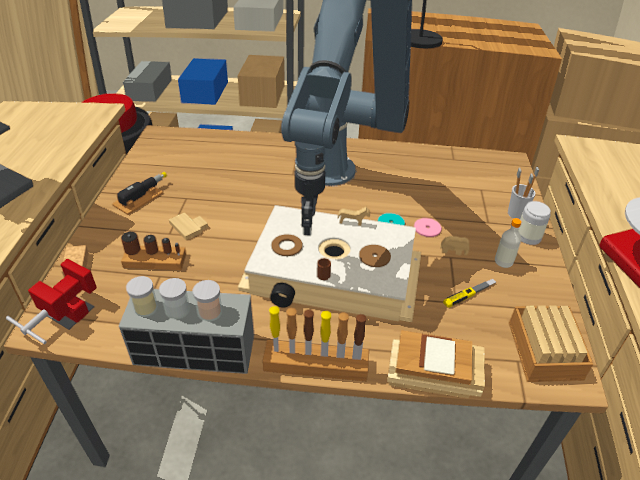

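View pics/side0.png

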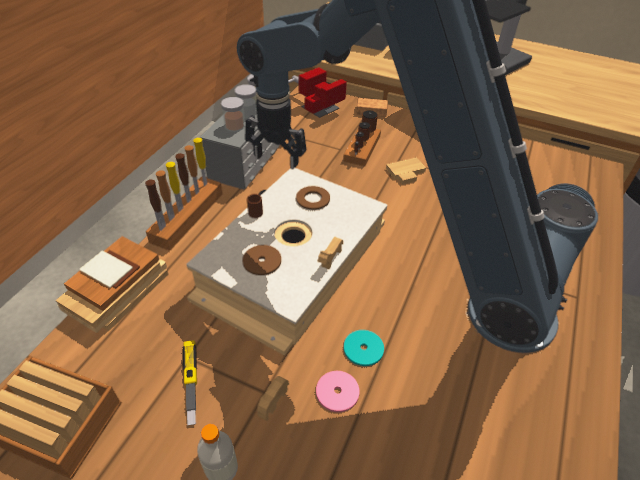

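The side view shows the candidates:
- small-holed brown disc at (262,259), also at scene (375,256)
- wide-holed brown disc at (313,197)
- turquoise disc on the bench at (364,347)
- pink disc on the bench at (338,391)

The brown small-holed disc fits the description. I'll check it in a close crop.

```bash
cat > h.py <<'E'
import numpy as np,cv2
from station import camera_params,status,snapshot
from scipy.spatial.transform import Rotation as R
def cam(n,s=None):
    p=camera_params(n);f=240/np.tan(np.radians(p['fovy'])/2)
    K=np.array([[f,0,p['cx']],[0,f,p['cy']],[0,0,1]])
    if n=='wrist':
        T=np.eye(4);T[:3,:3]=R.from_quat(s['tool_rot']).as_matrix();T[:3,3]=s['tcp_pos'];E=T@p['mount']
    else:E=p['extrinsics']
    return K,np.array([p['k1'],0,0,0.]),E
def world(n,px,z,s=None):
    K,d,E=cam(n,s)
    u=cv2.undistortPoints(np.array(px,float).reshape(-1,1,2),K,d).reshape(-1,2)
    r=np.c_[u,np.ones(len(u))]@E[:3,:3].T
    return E[:3,3]+r*((z-E[2,3])/r[:,2])[:,None]
def pix(n,P,s=None):
    K,d,E=cam(n,s);M=np.linalg.inv(E)
    return cv2.projectPoints(np.array(P,float).reshape(-1,3),cv2.Rodrigues(M[:3,:3])[0],M[:3,3],K,d)[0].reshape(-1,2)
E
python3 - <<'E'
import cv2
a=cv2.imread('pics/side0.png')[160:360,180:400];b=cv2.imread('pics/scene0.png')[195:325,235:425]
cv2.imwrite('pics/c1.png',cv2.resize(a,None,fx=3,fy=3,interpolation=cv2.INTER_CUBIC))
cv2.imwrite('pics/c2.png',cv2.resize(b,None,fx=4,fy=4,interpolation=cv2.INTER_CUBIC))
E
```

```text
(no output)
```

View pics/c1.png

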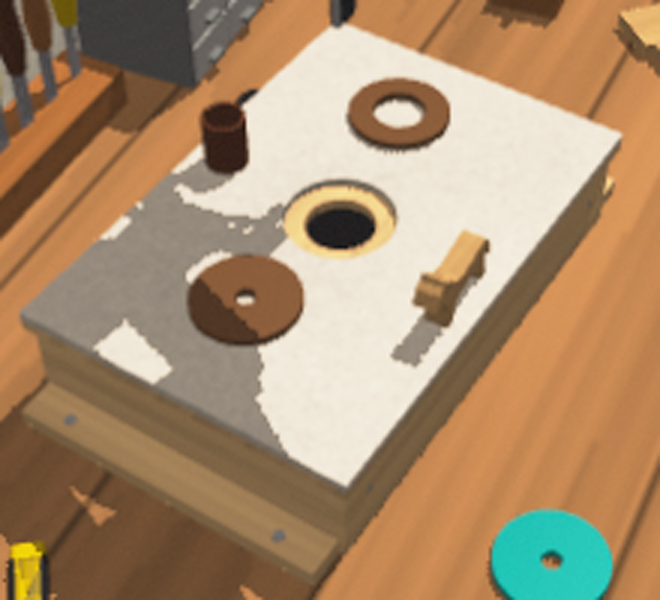

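View pics/c2.png

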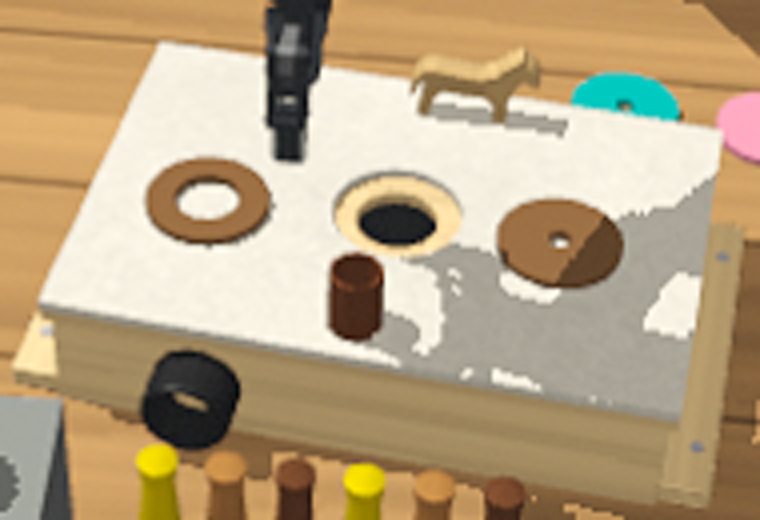

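Run:
```python
from h import *
np.set_printoptions(precision=4,suppress=True)
def go(n,o,k,pts,z):
    p=(np.array(pts)+.5)/k-.5+np.array(o); return world(n,p,z)[:,:2]
for n,o,k,c,rec,sm,wd in [('side',(180,160),3,[(340,22),(621,135),(347,487),(22,318)],[(340,219),(283,219),(397,219)],[(246,297),(188,297),(304,297)],[(399,113)]),
 ('scene',(235,195),4,[(160,42),(722,128),(680,415),(40,303)],[(398,214.5),(334,214),(462,215)],[(560,240),(497,238),(623,244)],[(208,199)])]:
    C=go(n,o,k,c,.1);print(n,'corners',C.tolist(),'mean',C.mean(0),[np.linalg.norm(C[i]-C[i-1]) for i in range(4)])
    print('edge angle',[np.degrees(np.arctan2(*(C[i]-C[i-1])[::-1])) for i in range(4)])
    print('rec',go(n,o,k,rec,.1).tolist());print('small',go(n,o,k,sm,.108).tolist());print('wide',go(n,o,k,wd,.108))
print('horse/sleeve feet side',go('side',(180,160),3,[(440,320),(477,285),(225,163)],.1).tolist())
print('horse feet, sleeve scene',go('scene',(235,195),4,[(426,113),(500,120),(356,330)],.1).tolist())
```

```text
side corners [[0.6655259093589526, -0.17164695031306776], [0.3729376736224551, -0.13358533670047945], [0.4251423634747491, 0.301479862436133], [0.7180308068175933, 0.26828020805262687]] mean [0.5454 0.0661] [np.float64(0.44304928498402674), np.float64(0.295053490272849), np.float64(0.43818609875526), np.float64(0.29476407056318576)]
edge angle [np.float64(-96.80600450740316), np.float64(172.58824615590575), np.float64(83.157633465661), np.float64(-6.467019643780623)]
rec [[0.5472189147502439, 0.06644300285599913], [0.5891587859790437, 0.08661240151947758], [0.5052074357255772, 0.04623577475103735]]
small [[0.5704936045688758, 0.18155524071537532], [0.6105834340616185, 0.20076727362310343], [0.5303566538106889, 0.16232854382412343]]
wide [[ 0.5559 -0.0671]]
scene corners [[0.37312733019376876, -0.13482320274803775], [0.42315980761362293, 0.30215460890061874], [0.7245201549253548, 0.2652999612082113], [0.6726775709283941, -0.1689964384439521]] mean [0.5484 0.0659] [np.float64(0.3014932118010296), np.float64(0.4398327598872291), np.float64(0.3036055401147666), np.float64(0.4373797163407484)]
edge angle [np.float64(173.49173035692013), np.float64(83.46827097289204), np.float64(-6.972324732951312), np.float64(-96.8072678390509)]
rec [[0.551644336689576, 0.06632187729721803], [0.5568533690742477, 0.020858672025751104], [0.5464298151486218, 0.11188618181414932]]
small [[0.5731128475128504, 0.18205173074987638], [0.5765515500021998, 0.13779643292422084], [0.571769045600192, 0.22643314441493972]]
wide [[ 0.5611 -0.0692]]
horse/sleeve feet side [[0.42906736114290267, 0.1322058714163361], [0.41758359648513654, 0.08608255458837255], [0.6653176707284351, 0.04795761899453632]]
horse feet, sleeve scene [[0.43441816770388675, 0.07821390606422264], [0.4355434173244104, 0.13423802396132073], [0.6717141392384565, 0.04747665705542142]]
```

Close crop confirms it: brown disc, small hole, at side crop (246,297) and scene crop (560,240). The disc is at about (0.572, 0.182) and the recess at about (0.549, 0.066). The plan is to half-open the fingers so they cradle the disc's rim, turn the tool 0.196 rad, and push along the line from disc to recess.

>>> arm_command(
  series=[
    [[0, 41.5, -6.4, 0], [0, 41.5, -6.4, 0], [0, 41.5, -6.4, 0], [0, 41.5, -6.4, 0], [0, 41.5, -6.4, 0], [0, 41.5, -6.4, 0], [30, 0, 0, 0.098], [30, 0, 0, 0.098], [30, 0, 0, 0], [0, 0, 0, 0]],
  ],
  jaw=59,
)

```text
t: 1.15
tcp_pos: [0.5828, 0.2484, 0.1367]
tool_rot: [0.068, 0.707, -0.07, 0.7]
force: [-1.7, 0.1, -0.1]
finger_gap: 0.587
```

Run:
```python
from h import *
s=status.sense();print(s['t'],s['tcp_pos'],s['tool_rot'],s['finger_gap'],s['force'],s['qd'].max() if hasattr(s['qd'],'max') else 0)
w=snapshot('wrist');d=snapshot('side')
cv2.imwrite('pics/w1.png',w[:,:,::-1]);cv2.imwrite('pics/s1.png',d[:,:,::-1])
print(pix('wrist',[[.572,.182,.108],[.549,.066,.1]],s))
```

```text
1.15 [0.58281119 0.2483725  0.13665883] [ 0.06778538  0.70728925 -0.07022633  0.70015378] 0.5872286518178373 [-1.66488338  0.0529576  -0.07274758] 0.04358153830014412
[[326.28981252 410.69641415]
 [325.52401411 572.06599435]]
```

View pics/w1.png

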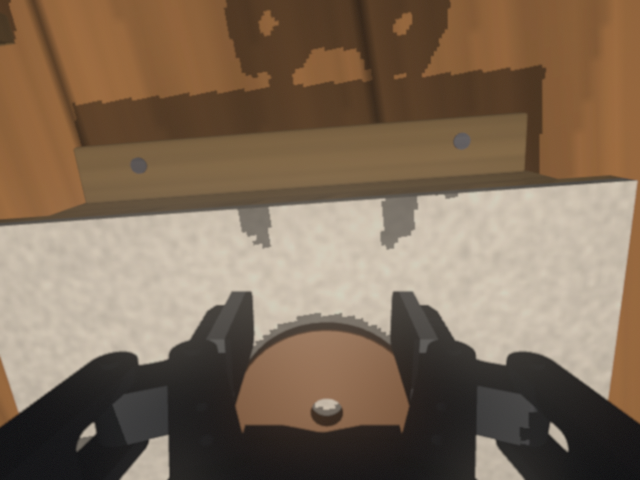

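The wrist view shows the hole at (326,408), against a predicted (326,411), and the fingers clear behind the disc. Next I shift 2 mm sideways and descend, then probe for the top.

>>> arm_command(
  series=[
    [[15, 0, 2.2, 0], [13, 0, 0, 0], [4, 0, 0, 0], [0, 0, 0, 0], [0, 0, 0, 0]],
  ],
)

```text
t: 1.75
tcp_pos: [0.5889, 0.2486, 0.1094]
tool_rot: [0.069, 0.704, -0.069, 0.704]
force: [-0.3, 0.7, 0.5]
finger_gap: 0.59
```

>>> arm_command(
  series=[
    [[1, 0, 0, 0], [1, 0, 0, 0], [0, 0, 0, 0], [0, 0, 0, 0]],
  ],
)

```text
t: 2.15
tcp_pos: [0.5888, 0.2486, 0.1075]
tool_rot: [0.069, 0.704, -0.069, 0.704]
force: [0.2, -0.6, -0.0]
finger_gap: 0.591
```

>>> arm_command(
  series=[
    [[1, 0, 0, 0], [0, 0, 0, 0], [0, 0, 0, 0]],
  ],
)

```text
t: 2.45
tcp_pos: [0.5887, 0.2486, 0.1063]
tool_rot: [0.069, 0.704, -0.069, 0.704]
force: [-1.0, 0.1, -0.0]
finger_gap: 0.593
```

>>> arm_command(
  series=[
    [[3, 0, -3.5, 0], [0, 0, 0, 0], [0, 0, 0, 0], [0, 0, 0, 0]],
  ],
)

```text
t: 2.85
tcp_pos: [0.5853, 0.2493, 0.1033]
tool_rot: [0.069, 0.704, -0.069, 0.704]
force: [0.1, -0.7, -0.4]
finger_gap: 0.589
```

>>> arm_command(
  series=[
    [[1, 0, 0, 0], [0, 0, 0, 0], [0, 0, 0, 0]],
  ],
)

```text
t: 3.15
tcp_pos: [0.5853, 0.2493, 0.1023]
tool_rot: [0.069, 0.704, -0.069, 0.704]
force: [1.0, 0.0, 0.0]
finger_gap: 0.587
```

>>> arm_command(
  series=[
    [[1, 0, 0, 0], [0, 0, 0, 0], [0, 0, 0, 0]],
  ],
)

```text
t: 3.45
tcp_pos: [0.5853, 0.2493, 0.1013]
tool_rot: [0.069, 0.704, -0.069, 0.704]
force: [-0.3, 0.1, 0.5]
finger_gap: 0.59
```

>>> arm_command(
  series=[
    [[1, 0, 0, 0], [0, 0, 0, 0], [0, 0, 0, 0]],
  ],
)

```text
t: 3.75
tcp_pos: [0.5853, 0.2493, 0.1002]
tool_rot: [0.069, 0.704, -0.069, 0.704]
force: [-0.6, -0.0, -0.4]
finger_gap: 0.59
```

>>> arm_command(
  series=[
    [[1, 0, 0, 0], [0, 0, 0, 0], [0, 0, 0, 0]],
  ],
)

```text
t: 4.05
tcp_pos: [0.5853, 0.2493, 0.0993]
tool_rot: [0.069, 0.704, -0.069, 0.704]
force: [-0.4, 0.7, 0.8]
finger_gap: 0.591
```

>>> arm_command(
  series=[
    [[1, 0, 0, 0], [0, 0, 0, 0], [0, 0, 0, 0]],
  ],
)

```text
t: 4.35
tcp_pos: [0.5853, 0.2493, 0.0983]
tool_rot: [0.069, 0.704, -0.069, 0.704]
force: [0.1, 0.0, -0.1]
finger_gap: 0.591
```

>>> arm_command(
  series=[
    [[1, 0, 0, 0], [0, 0, 0, 0], [0, 0, 0, 0]],
  ],
)

```text
t: 4.65
tcp_pos: [0.5853, 0.2493, 0.0972]
tool_rot: [0.069, 0.704, -0.069, 0.704]
force: [-0.0, -0.2, -0.3]
finger_gap: 0.592
```

>>> arm_command(
  series=[
    [[1, 0, 0, 0], [0, 0, 0, 0], [0, 0, 0, 0]],
  ],
)

```text
t: 4.95
tcp_pos: [0.5854, 0.2493, 0.097]
tool_rot: [0.069, 0.704, -0.069, 0.704]
force: [-1.1, -0.0, 5.4]
finger_gap: 0.591
```

>>> arm_command(
  series=[
    [[1, 0, 0, 0], [0, 0, 0, 0], [0, 0, 0, 0]],
  ],
)

```text
t: 5.25
tcp_pos: [0.5854, 0.2493, 0.097]
tool_rot: [0.069, 0.703, -0.069, 0.704]
force: [-2.1, -0.9, 10.0]
finger_gap: 0.586
```

>>> arm_command(
  series=[
    [[1, 0, 0, 0], [0, 0, 0, 0], [0, 0, 0, 0]],
  ],
)

```text
t: 5.55
tcp_pos: [0.5855, 0.2493, 0.097]
tool_rot: [0.069, 0.703, -0.069, 0.704]
force: [-4.2, -1.4, 13.4]
finger_gap: 0.591
```

The top is found: contact comes at TCP z 0.097. I raise 5 mm so the tips clear the top by about 2 mm, then push slowly.

>>> arm_command(
  series=[
    [[-5, 0, 0, 0], [0, -6, 0, 0], [0, -6, 0, 0], [0, -6, 0, 0], [0, -6, 0, 0], [0, -6, 0, 0], [0, -6, 0, 0], [0, -6, 0, 0], [0, -6, 0, 0], [0, -6, 0, 0]],
  ],
)

```text
t: 6.55
tcp_pos: [0.5747, 0.1958, 0.0993]
tool_rot: [0.069, 0.704, -0.069, 0.704]
force: [0.8, -0.4, 0.5]
finger_gap: 0.585
```

>>> arm_command(
  series=[
    [[0, -6, 0, 0], [0, -6, 0, 0], [0, -6, 0, 0], [0, -6, 0, 0], [0, -6, 0, 0], [0, -6, 0, 0], [0, -6, 0, 0], [0, 0, 0, 0], [0, 0, 0, 0]],
  ],
)

```text
t: 7.45
tcp_pos: [0.5667, 0.1549, 0.0994]
tool_rot: [0.069, 0.704, -0.069, 0.704]
force: [-0.5, 1.1, -0.2]
finger_gap: 0.59
```

Run:
```python
from h import *
s=status.sense();print(s['t'],s['tcp_pos'],s['tool_rot'])
w=snapshot('wrist');d=snapshot('side')
a=cv2.resize(d[160:320,200:400],None,fx=3,fy=3,interpolation=2)
b=cv2.resize(w[240:480,120:520],None,fx=1.5,fy=1.5,interpolation=2)[:,:600][:,:,:]
cv2.imwrite('pics/m2.png',a[:,:,::-1]);cv2.imwrite('pics/w2.png',w[:,:,::-1])
```

```text
7.45 [0.56668381 0.15494511 0.09936069] [ 0.06935813  0.70367003 -0.06930765  0.70372891]
```

View pics/m2.png

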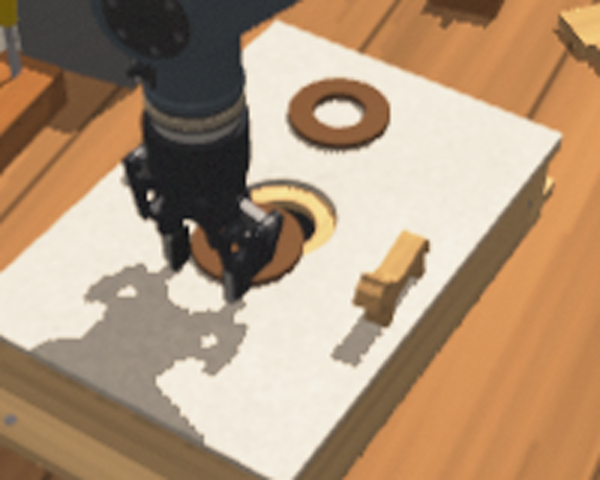

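The side crop shows the disc cradled between the fingers at (255,245) and overlapping the recess at (290,215). About 42 mm remain, so I keep on slowly.

>>> arm_command(
  series=[
    [[0, -5, 0, 0], [0, -5, 0, 0], [0, -5, 0, 0], [0, -5, 0, 0], [0, -4, 0, 0], [0, -3, 0, 0], [0, -3, 0, 0], [0, -3, 0, 0], [0, -3, 0, 0], [0, 0, 0, 0]],
  ],
)

```text
t: 8.55
tcp_pos: [0.5595, 0.1194, 0.0993]
tool_rot: [0.069, 0.704, -0.069, 0.704]
force: [-0.1, -1.0, 0.4]
finger_gap: 0.59
```

>>> arm_command(
  series=[
    [[0, -2, 0, 0], [0, -2, 0, 0], [0, -1, 0, 0], [0, 0, 0, 0], [0, 0, 0, 0]],
  ],
)

```text
t: 9.05
tcp_pos: [0.5586, 0.1149, 0.0993]
tool_rot: [0.069, 0.704, -0.069, 0.704]
force: [0.4, 0.5, 0.9]
finger_gap: 0.594
```

Run:
```python
from h import *
s=status.sense();print(s['t'],s['tcp_pos'],s['force'])
d=snapshot('side');w=snapshot('wrist')
a=cv2.resize(d[190:290,220:370],None,fx=4,fy=4,interpolation=2)
b=cv2.resize(w[260:480],(600,206))
cv2.imwrite('pics/m3.png',np.vstack([a[:390],b])[:,:,::-1])
```

```text
9.05 [0.55861431 0.1148653  0.09929359] [0.39715377 0.48611032 0.92559945]
```

View pics/m3.png

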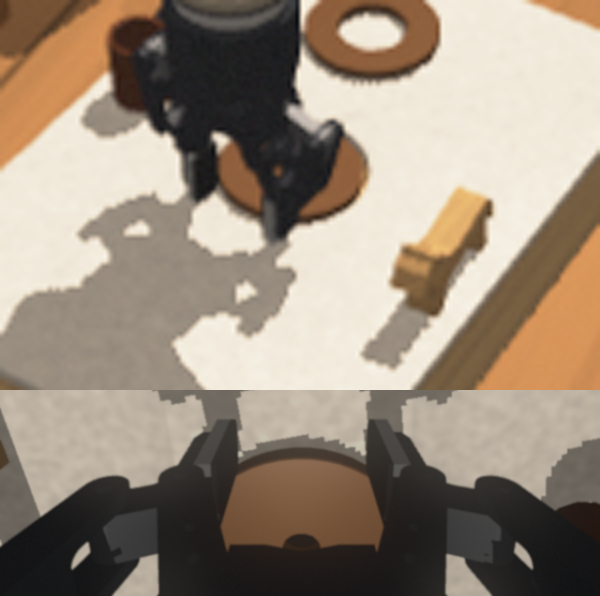

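The disc has tipped in. Its rear rim still stands proud near the fingers, at wrist-crop (300,450). I push on in 1 mm steps.

>>> arm_command(
  series=[
    [[0, -1, 0, 0], [0, 0, 0, 0], [0, -1, 0, 0], [0, 0, 0, 0], [0, 0, 0, 0]],
  ],
)

```text
t: 9.65
tcp_pos: [0.5583, 0.1129, 0.0993]
tool_rot: [0.069, 0.704, -0.069, 0.704]
force: [-0.0, 0.4, -0.4]
finger_gap: 0.588
```

>>> arm_command(
  series=[
    [[0, -1, 0, 0], [0, 0, 0, 0], [0, 0, 0, 0]],
  ],
)

```text
t: 9.95
tcp_pos: [0.558, 0.1119, 0.0993]
tool_rot: [0.069, 0.704, -0.069, 0.704]
force: [-0.0, 0.6, -0.1]
finger_gap: 0.589
```

Run:
```python
from h import *
s=status.sense();print(s['t'],s['tcp_pos'],s['force'])
d=snapshot('side');w=snapshot('wrist')
a=cv2.resize(d[190:290,220:370],None,fx=4,fy=4,interpolation=2)
b=cv2.resize(w[260:480],(600,206))
cv2.imwrite('pics/m4.png',np.vstack([a[:390],b])[:,:,::-1])
```

```text
9.95 [0.55803728 0.11192503 0.09931169] [-0.01807214  0.5855347  -0.06568771]
```

View pics/m4.png

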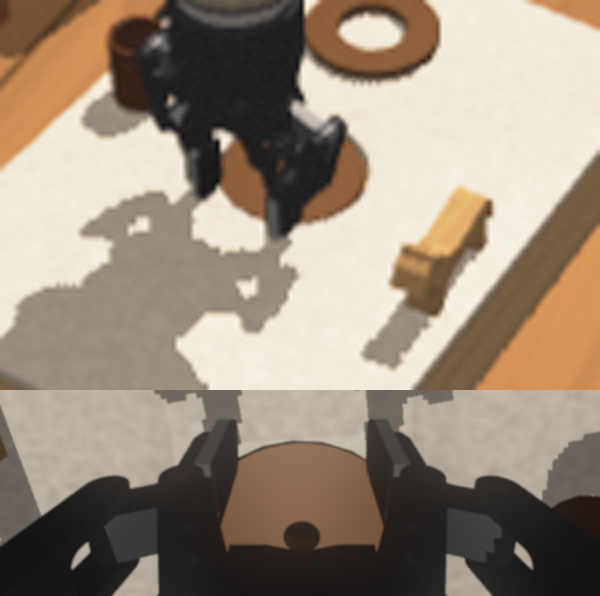

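The disc has dropped: its shadow and raised rim are gone, and the hole is now at wrist-crop (300,536). I back off, raise the arm and check.

>>> arm_command(
  series=[
    [[-3, 6, 0, 0], [-20, 20, 0, 0], [-40, 40, 0, 0], [-40, 40, 0, 0], [-40, 30, 0, 0], [-20, 0, 0, 0], [0, 0, 0, 0], [0, 0, 0, 0], [0, 0, 0, 0]],
  ],
)

```text
t: 10.95
tcp_pos: [0.5814, 0.2356, 0.2512]
tool_rot: [0.069, 0.705, -0.07, 0.702]
force: [0.8, -0.5, -0.1]
finger_gap: 0.589
```

Run:
```python
from h import *
s=status.sense();print(s['t'],s['tcp_pos'],s['force'])
d=snapshot('side');w=snapshot('scene');x=snapshot('wrist')
a=cv2.resize(d[185:295,210:360],None,fx=3,fy=3,interpolation=2)
b=cv2.resize(w[200:280,280:380],(450,360),interpolation=2)[:,:350]
print(pix('side',[.549,.066,.1]),pix('scene',[.549,.066,.1]),pix('wrist',[.549,.066,.1],s))
cv2.imwrite('pics/m5.png',np.hstack([a[:330],b[:330]])[:,:,::-1]);cv2.imwrite('pics/w5.png',x[:,:,::-1])
```

```text
10.95 [0.58142658 0.23561683 0.25123529] [ 0.76093108 -0.47535427 -0.11188732]
[[292.42998938 232.33236825]] [[334.08634281 247.62906954]] [[323.52442699 419.17966359]]
```

View pics/m5.png

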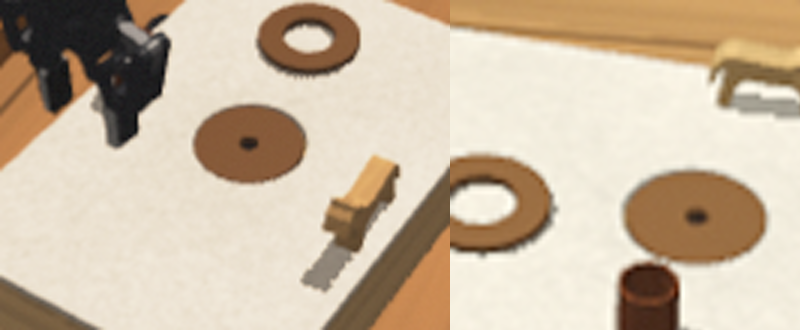

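View pics/w5.png

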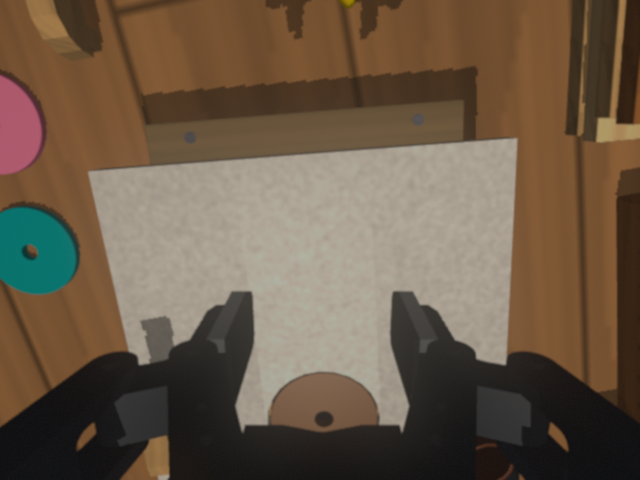

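All three views show the disc flush with no raised rim or side showing. The hole sits at the predicted recess centre: wrist (323,419) against (323.5,419), side about (292.5,232.5) against (292.4,232.3). The wide insert, horse and sleeve look unmoved.

```bash
python3 -c "
from station import ticket
print(ticket.sign_off())"
```

```text
the job is handed in; nothing more can be done
None
```

The small-holed insert is in the recess and looks flush with the top all round. I pushed it there with the half-open fingertips cradling its rim. It tipped in about 5 mm before the end of the push, and the last 3 mm in 1 mm steps dropped it flat. I then backed off, raised the arm clear and handed the job in at about 11 s of the 40 s.

In the last side, scene and wrist pictures no rim stood proud. The hole lay within about a pixel of my estimate of the recess centre in the side and wrist views. The wide insert, horse and sleeve look unmoved, and the arm passed nowhere near the things on the bench.

Two limits on these checks:
- **Flushness and tilt:** I judged these by eye from the pictures and did not measure them in millimetres.
- **Estimates:** the side and scene cameras differed by 3 to 5 mm in x when I first located the insert and recess, so I used values between the two.

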